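# Shift the bench gearbox into third

### The job

Shift the bench gearbox into third: its lever stands somewhere in the left-hand leg of the H-shaped gate. With the fingertips or the outside of the fingers, gently push it (do not grip it) to the crossing passage, across to the right, then forward, away from the robot, until it is fully home in the third slot, the far right one, without letting it go into the fourth slot, the near right one, on the way. Leave the lever there and the loose things where they stand.

Things in the scene. Friction and masses are not known exactly. Their poses are not given: they have to be found in the camera images.
- gearbox: Grey cast gearbox fixed to the bench. Foot 250 (x) x 220 (y) x 12 mm, housing 210 x 180 mm, top at 100 mm; a 26 mm shaft stub reaches to x = 162 mm at height 55 mm. Origin: centre of the underside, on the bench. +x is forward (away from the robot, within 0.4 rad of world +x), +y left, z up.
- gate (a point): Aluminium plate 124 (x) x 116 (y) x 8 mm on the gearbox, axes as the gearbox. Point: centre of its underside, 101 mm above the bench. H-shaped opening: two legs along x at y = +22 mm (left) and -22 mm (right), 18 mm wide, x = -34 to 34 mm, joined at x = 0 by a passage along y, 18 mm wide, inner corners rounded 6 mm. 1 to 4 rivets mark each slot's end.
- slot3 (a point): End of the third slot (far right: +x, -y, three rivets beyond it): where the stem's axis crosses the plate's top when home. First slot: far left; second: near left; fourth: near right.
- stick: The lever: round steel stem 12 mm thick with a black ball knob, 40 mm diameter. Origin: the ball's centre. It tilts about a pivot 40 mm above the gearbox's origin, 175 mm from the ball's centre, which in gearbox axes lies at 175 mm * (sin f, -sin a cos f, cos a cos f) from the pivot (a = lever_across, f = lever_fore). Takes about 3 N at the ball, stays where left, the stem strikes the gate.
- lever_across (a joint): Sideways tilt of the lever, rad: 0 upright, positive to the gearbox's right (-y). About -0.33 in the left leg (play -0.35 to -0.30), +0.33 in the right leg (play 0.30 to 0.35).
- lever_fore (a joint): Fore-and-aft tilt of the lever, rad: 0 in the crossing passage, positive forward (+x of the gearbox). It stops at about +0.37 at the far end of a leg, -0.37 at the near end. The lever passes across only within about 0.05 of 0 (more is guided in by the rounded corners at first).
- socket: Loose bystander: steel wrench socket, cylinder 25 mm diameter, 30 mm high, standing on the housing's top (100 mm above the bench) near its far left corner. Origin: centre of its underside.
- bearing: Loose bystander: steel bearing ring, 62 mm outer, 30 mm inner diameter, 18 mm high, lying on the bench left of the gearbox. Origin: centre of its underside.
- wrench: Loose bystander: open-ended steel wrench, 170 mm long, lying on the bench right of the gearbox. Origin: under its middle.
- bushing: Loose bystander: brass tube, 48 mm diameter, 50 mm high, standing on the bench off to one side. Origin: centre of its underside.
- oil_can: Loose bystander: blue can, 60 mm diameter, 130 mm high, standing on the bench off to one side. Origin: centre of its underside.
- screwdriver: Loose bystander: screwdriver, 200 mm long, lying on the bench to the right. Origin: under its middle.
- pin: Loose bystander: steel headed pin, foot disc 44 mm, shank 24 mm, 70 mm high, standing on the bench off to one side. Origin: centre of its underside.

How it is judged:
By the outcome, as a careful person would: the job done as asked, in the order asked, and still so for the second after the job is handed in, with the robot touching nothing.
It also fails if it takes over 48 s, if anything falls off the work surface, if the arm or the gripper's body presses on something with over 40 N, if the wrist force passes 120 N, or if a joint passes its speed limit or range.

### The arm

A 6-joint arm with a two-finger parallel gripper is mounted at the origin on the work surface. World frame = base frame: x ahead of the robot, y to its left, z up, the work surface at z = 0. Lengths are in m, angles in rad, forces in N, time in s.
With the tool pointing down it reaches from about 0.35 to 0.775 m from the base axis. Payload 5.5 kg.
Tool frame: the origin (TCP) lies midway between the tips of the shut fingers; the grasp point (between the pads) lies 19 mm behind it; z points along the fingers, y is the line along which they close (so a half turn about z gives the same grasp; the last joint's range is limited). The gripper opens to 85 mm and grips with 20 to 120 N. Pads are 22 mm wide; open, the fingers measure 114 mm over their backs; the gripper's body (76 mm by 85 mm) begins 54 mm behind the grasp point. The pads swing forward as they close: fully open they stand 13 mm farther back than shut.
Start: joints at [1.161, 0.313, 0.046, 1.304, 0, 1.431], TCP at [0.153, 0.554, 0.231] pointing down, gripper open.
Joint ranges: [-2.76, 2.76], [-0.86, 1.69], [-1.03, 1.26], [-2.2, 2.34], [-1.47, 1.5], [-3.14, 3.14]. Speed limits (rad/s): [2.57, 2.57, 3.14, 3.14, 3.14, 3.14].

### API

Orientations are given as a unit quaternion [w, x, y, z].
In Python, from workcell import telemetry, imaging, env gives the robot as it stands. The module is installed in compiled form; this text tells all that it offers.
- The arm moves only by the tool step_arm, never from a script. Its argument "moves" is a list of rows, each a list of 3 entries, a list of its own where there are three numbers: the shift along the tool's x, y, z in mm, then the turn, a rotation vector about the tool's x, y, z in rad, then the finger opening in mm, from 0 to 85.4. A call has 1 to 8 rows; each row is the pose to reach, as a shift and turn from the pose commanded when the call began, along the tool's axes at that moment; what a row does not reach only later rows make up. A row lasts 1/12 s, in which the tool goes at most 41.7 mm and 7.16 degrees, less where a joint would pass 70% of its speed; a pose out of reach is approached as far as the arm can. A call with a gripper value outside its range is refused whole. The fingers move at their own pace and stop on an object; "grip_force" is the grip in N (left out, the last holds). Time passes only in rows, so rows that repeat a pose let the fingers close. It gives the time, the measured TCP pose, the force, the opening and the grip force at its end, in the units of the state.
- telemetry.get_state(): the state, without advancing time (a new reading comes with each control period).
- imaging.read_camera(name): name is "scene" or "top" or "wrist"; returns the picture (384x512x3 uint8, red, green, blue); there is no depth.
- imaging.camera_params(name): a dict with "camera_matrix" (3x3 intrinsics, pixels), "pose" (4x4, takes a point from camera to world coordinates). Camera axes: x right, y up, looking along -z (the intrinsics and any distortion apply to the point x, -y, -z); pixel columns grow to the right and rows downward; lengths in m; the calibration is good to about 2 mm. A picture is of the moment at which its call begins: read the wrist's pose just before it. camera_params takes no time and is no camera call; for the wrist camera it gives the pose at the moment of the call.
- env.hand_in(): hands the job in; it is judged then, once.
The state is a dict: "clock": time; "joint_pos": joint angles; "qvel": joint speeds; "tau": joint torques, N m; "tcp_pos": TCP position; "orientation": TCP orientation; "wrist_force": force on the tool from outside, world axes, zero at the start; "ft_torque": the same for the moment, N m; "finger_gap": finger opening in m; "grip_force": force on a finger pad.
Only numpy, scipy, OpenCV 4.12 (cv2) and the standard library are available. Lean on these libraries where they do the work, as an engineer would, in place of code of your own. Each camera call takes 0.05 s, during which the arm holds its last target. There are 200 camera calls.

## Working session

There is one attempt and no reset: what is moved stays moved. The work goes in short steps, Python scripts to look and compute and a tool call to move; the robot and the scene stay as the last step left them, time stands still between calls to the robot, and variables do not carry over. Pictures are saved under pics/ and viewed, at most 10 in all, crops included, and the job is handed in when it is done.

Besides the shell and the picture viewer there is one more tool, called after "Request:" as a command line: name --argument value ..., lists and objects as JSON in quotes. step_arm: Moves the arm, as the interface text tells. Its arguments: {"type":"object","properties":{"moves":{"type":"array"},"grip_force":{"type":"number"}},"required":["moves"]}

```bash
mkdir -p pics
python3 - <<'E'
from workcell import telemetry, imaging
import cv2,numpy as np
s=telemetry.get_state();print(s)
for n in("scene","top"):
    im=imaging.read_camera(n);p=imaging.camera_params(n);cv2.imwrite(f"pics/{n}0.png",im[:,:,::-1]);print(n,p)
a=[cv2.imread(f"pics/{n}0.png") for n in("scene","top")]
E
```

```text
{'clock': 0.0, 'joint_pos': array([ 1.16141588e+00,  3.14009185e-01,  4.49301489e-02,  1.30359656e+00,
       -2.00958494e-05,  1.43117999e+00]), 'qvel': array([-0.00043027, -0.00058122, -0.00080529,  0.00089123,  0.00015295,
        0.00140417]), 'tau': array([-5.78192194e-04, -4.80623567e+01,  2.98536712e+01,  1.93107646e-02,
       -3.43298607e-04,  1.06465983e-06]), 'tcp_pos': array([0.15304927, 0.55370271, 0.23038391]), 'orientation': array([-2.45029583e-04,  1.34473373e-01,  9.90916762e-01, -9.07179791e-04]), 'wrist_force': array([ 0.30595494,  0.42916797, -0.98980048]), 'ft_torque': array([ 0.05907317,  0.00892445, -0.01034616]), 'grip_force': 0.0, 'finger_gap': 0.0850416188770345}
scene {'camera_matrix': array([[410.67477384,   0.        , 257.9792468 ],
       [  0.        , 410.67477384, 189.49906909],
       [  0.        ,   0.        ,   1.        ]]), 'pose': array([[ 0.20722256, -0.67004231,  0.71281282,  1.31032596],
       [ 0.97823689,  0.13405958, -0.1583686 , -0.1679174 ],
       [ 0.01055427,  0.73011734,  0.68324027,  0.9042852 ],
       [ 0.        ,  0.        ,  0.        ,  1.        ]])}
top {'camera_matrix': array([[476.36818583,   0.        , 256.73933338],
       [  0.        , 476.36818583, 200.24044113],
       [  0.        ,   0.        ,   1.        ]]), 'pose': array([[ 0.01298784,  0.99920368, -0.03772687,  0.4639639 ],
       [-0.99989943,  0.01276347, -0.00618185, -0.00268826],
       [-0.0056954 ,  0.03780337,  0.99926897,  1.64084855],
       [ 0.        ,  0.        ,  0.        ,  1.        ]])}
```

View pics/top0.png

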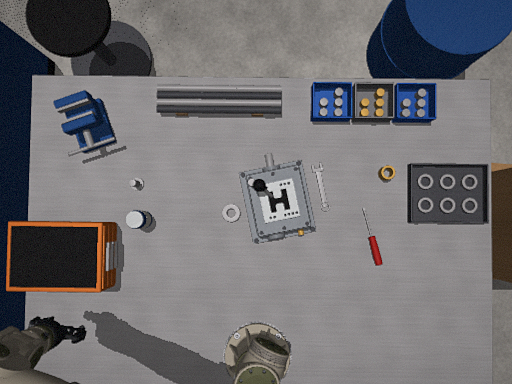

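View pics/scene0.png

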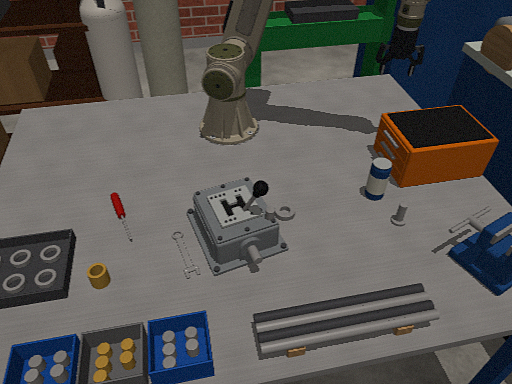

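The top view shows the gearbox at about (277,200), with the ball at about (259,185), forward in the left leg. The scene view shows the ball at about (261,188). I'll enlarge both.

Run:
```python
import cv2,numpy as np
a=cv2.resize(cv2.imread("pics/top0.png")[150:250,228:328],None,fx=6,fy=6,interpolation=cv2.INTER_CUBIC)
b=cv2.resize(cv2.imread("pics/scene0.png")[170:280,180:300],None,fx=5,fy=5,interpolation=cv2.INTER_CUBIC)
cv2.imwrite("pics/t1.png",a);cv2.imwrite("pics/s1.png",b)
```

```text
(no output)
```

View pics/t1.png

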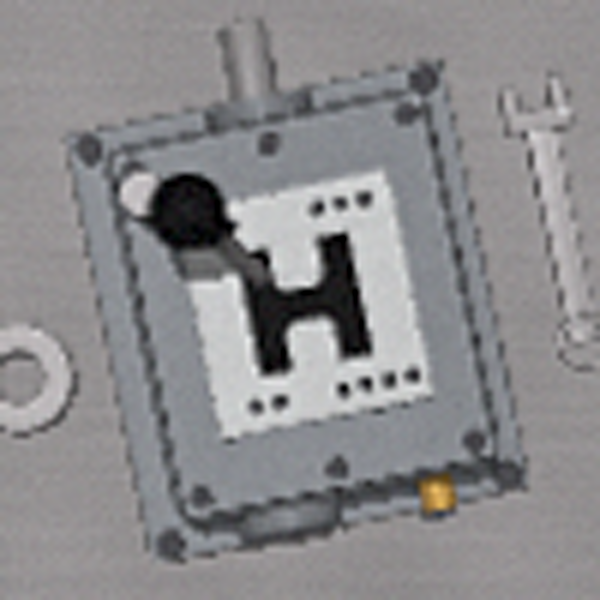

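View pics/s1.png

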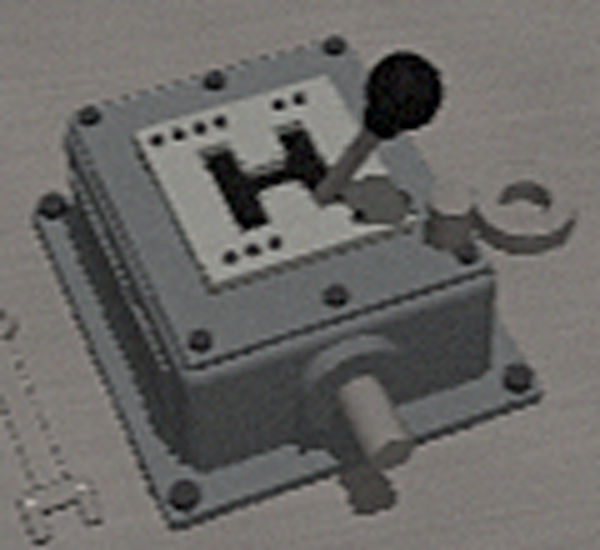

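Both crops are clear. In the top crop the plate corners are at (388,170), (434,395) and (220,440), the foot corners at (68,140), (440,65), (525,487) and (152,558), and the ball at (188,210). In the scene crop the ball is at (404,92). The lever is forward in the first slot, with the socket right beside and below the ball. Next I'll fit the poses.

```bash
cat > h.py <<'E'
import numpy as np
from scipy.optimize import least_squares
from workcell import imaging
def proj(n,P,p=None):
    p=p or imaging.camera_params(n);T=np.linalg.inv(p["pose"]);q=T[:3,:3]@P+T[:3,3]
    v=p["camera_matrix"]@np.array([q[0],-q[1],-q[2]]);return v[:2]/v[2]
def gb(q,P):
    c,s=np.cos(q[2]),np.sin(q[2]);return np.array([q[0]+c*P[0]-s*P[1],q[1]+s*P[0]+c*P[1],P[2]])
def ball(a,f,L=.175):
    return np.array([L*np.sin(f),-L*np.sin(a)*np.cos(f),.04+L*np.cos(a)*np.cos(f)])
E
python3 - <<'E'
from h import *
t=lambda u,v:(228+(u+.5)/6-.5,150+(v+.5)/6-.5)
s=lambda u,v:(180+(u+.5)/5-.5,170+(v+.5)/5-.5)
F=lambda i,j:np.array([i*.125,j*.11,.012]);G=lambda i,j:np.array([i*.062,j*.058,.109])
O=[("top",G(1,-1),t(388,170)),("top",G(-1,-1),t(434,395)),("top",G(-1,1),t(220,440)),
("top",F(1,1),t(68,140)),("top",F(1,-1),t(440,65)),("top",F(-1,-1),t(525,487)),("top",F(-1,1),t(152,558)),
("scene",G(-1,-1),s(137,130)),("scene",G(-1,1),s(325,75)),("scene",G(1,-1),s(213,293)),
("scene",F(1,-1),s(172,525)),("scene",F(1,1),s(545,395)),("scene",F(-1,-1),s(35,210))]
B=[("top",t(188,210)),("scene",s(404,92))]
P={n:imaging.camera_params(n) for n in("top","scene")}
def r(q): return np.concatenate([proj(n,gb(q,X),P[n])-u for n,X,u in O]+[proj(n,gb(q,ball(q[3],q[4])),P[n])-u for n,u in B])
o=least_squares(r,[.46,-.04,.2,-.33,.3],x_scale=.1,loss="soft_l1");print(o.x,np.round(r(o.x).reshape(-1,2),2))
print("ball",gb(o.x,ball(*o.x[3:])))
b=least_squares(lambda x:np.concatenate([proj(n,x,P[n])-u for n,u in B]),[.5,0,.2],x_scale=.1);print(b.x,b.fun)
E
```

```text
[ 0.52485838 -0.06061853  0.21141081 -0.32114058  0.31906755] [[-0.73 -0.75]
 [-0.68 -0.51]
 [-0.41 -0.89]
 [-0.98 -1.62]
 [-0.12 -1.76]
 [ 0.42 -0.54]
 [-0.64  0.35]
 [-0.88 -0.05]
 [-0.04 -0.21]
 [-0.54 -2.1 ]
 [-0.79 -1.03]
 [-0.21 -1.57]
 [-1.26 -1.4 ]
 [-0.63 -0.48]
 [-0.44 -0.32]]
ball [0.56752423 0.00218328 0.19767231]
[0.56663129 0.002156   0.1957494 ] [-0.62445044 -0.14056626 -0.53386158  0.00310778]
```

Request:
step_arm --moves '[[[-35, -15, -20], [0, 0, -0.12], 0], [[-70, -32, -20], [0, 0, -0.24], 0], [[-105, -48, -20], [0, 0, -0.36], 0], [[-140, -65, -20], [0, 0, -0.48], 0], [[-175, -81, -20], [0, 0, -0.48], 0], [[-210, -97, -20], [0, 0, -0.48], 0], [[-245, -113, -20], [0, 0, -0.48], 0], [[-280, -130, -20], [0, 0, -0.48], 0]]'

```text
clock: 0.77
tcp_pos: [0.3895, 0.3528, 0.251]
orientation: [-0.0, -0.105, 0.994, -0.0]
wrist_force: [0.2, 0.9, -0.1]
finger_gap: -0.0002
grip_force: 0.0
```

Request:
step_arm --moves '[[[-19, -38, 0], [0, 0, 0], 0], [[-38, -76, 0], [0, 0, 0], 0], [[-57, -114, 0], [0, 0, 0], 0], [[-76, -152, 0], [0, 0, 0], 0], [[-95, -190, 0], [0, 0, 0], 0], [[-114, -228, 0], [0, 0, 0], 0], [[-133, -266, 0], [0, 0, 0], 0], [[-150, -303, 0], [0, 0, 0], 0]]'

```text
clock: 1.43
tcp_pos: [0.5963, 0.0912, 0.2508]
orientation: [-0.0, -0.105, 0.994, 0.0]
wrist_force: [1.2, -0.4, 0.1]
finger_gap: 0.0002
grip_force: 0.0
```

```bash
cat >> h.py <<'E'
Q=[.525,-.061,.211]
def tg():
    from workcell import telemetry
    s=telemetry.get_state();d=s["tcp_pos"];c,k=np.cos(Q[2]),np.sin(Q[2]);x,y=d[0]-Q[0],d[1]-Q[1]
    print("tool in gearbox mm",np.round([1e3*(c*x+k*y),1e3*(c*y-k*x),1e3*d[2]],1),np.round(s["wrist_force"],1),s["clock"])
E
python3 -c "
from h import *;tg()"
```

```text
tool in gearbox mm [101.6 133.9 250.8] [ 1.2 -0.4  0.1] 1.4333
```

Request:
step_arm --moves '[[[-4, -38, 0], [0, 0, 0], 0], [[-6, -76, 0], [0, 0, 0], 0], [[-6, -76, 0], [0, 0, 0], 0], [[-6, -76, 25], [0, 0, 0], 0], [[-6, -76, 50], [0, 0, 0], 0], [[-6, -76, 73], [0, 0, 0], 0], [[-6, -76, 73], [0, 0, 0], 0]]'

```text
clock: 2.02
tcp_pos: [0.6139, 0.0204, 0.1728]
orientation: [-0.005, -0.105, 0.994, 0.001]
wrist_force: [-0.2, 0.2, -1.0]
finger_gap: 0.0
grip_force: 0.0
```

Run:
```python
from h import *;import cv2;tg()
a=imaging.read_camera("top")[140:250,208:328,::-1];b=imaging.read_camera("scene")[130:260,190:310,::-1]
r=lambda i:cv2.resize(i,(400,400),interpolation=cv2.INTER_CUBIC)
cv2.imwrite("pics/c1.png",np.hstack([r(a),r(b)]))
```

```text
tool in gearbox mm [103.9  61.  172.8] [-0.2  0.2 -1. ] 2.0167
```

View pics/c1.png

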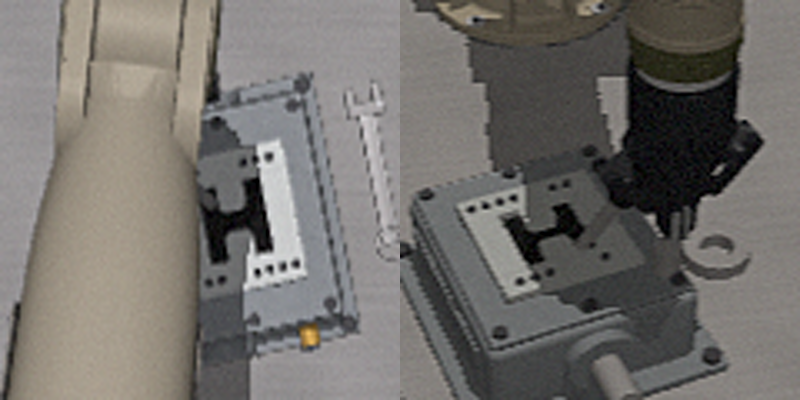

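The scene crop shows the shut fingertips at about (683,225), in front of the ball and clear of it, with the gripper knuckles flaring sideways along tool y. I'll push only with the finger's narrow (tool x) sides. First, pull the lever back.

Request:
step_arm --moves '[[[4, -3, 0], [0, 0, 0], 0], [[9, -5, 0], [0, 0, 0], 0], [[14, -5, 0], [0, 0, 0], 0], [[19, -5, 0], [0, 0, 0], 0], [[24, -5, 0], [0, 0, 0], 0], [[29, -5, 0], [0, 0, 0], 0], [[34, -5, 0], [0, 0, 0], 0]]'

```text
clock: 2.7
tcp_pos: [0.5873, 0.0082, 0.1804]
orientation: [0.004, -0.105, 0.994, -0.0]
wrist_force: [5.2, 2.4, 4.1]
finger_gap: -0.0001
grip_force: 2.8
```

```bash
python3 -c "
from h import *;tg()"
```

```text
tool in gearbox mm [ 75.4  54.6 180.4] [5.2 2.4 4.1] 2.7
```

Request:
step_arm --moves '[[[5, 0, 2], [0, 0, 0], 0], [[10, 0, 2], [0, 0, 0], 0], [[15, 0, 2], [0, 0, 0], 0], [[20, 0, 2], [0, 0, 0], 0], [[25, 0, 2], [0, 0, 0], 0], [[30, 0, 2], [0, 0, 0], 0], [[34, 0, 2], [0, 0, 0], 0], [[34, 0, 2], [0, 0, 0], 0]]'

```text
clock: 3.37
tcp_pos: [0.5506, 0.0008, 0.1761]
orientation: [-0.001, -0.105, 0.994, 0.0]
wrist_force: [3.6, 1.4, 1.5]
finger_gap: 0.0
grip_force: 1.4
```

Run:
```python
from h import *;import cv2;tg()
b=imaging.read_camera("scene")[130:260,190:310,::-1]
cv2.imwrite("pics/c2.png",cv2.resize(b,(550,600),interpolation=cv2.INTER_CUBIC))
```

```text
tool in gearbox mm [ 37.9  55.1 176.1] [3.6 1.4 1.5] 3.3667
```

View pics/c2.png

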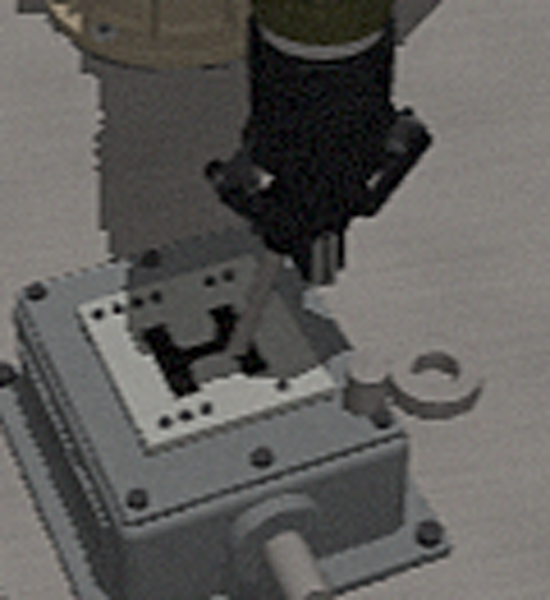

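The stem now crosses the gate at about (240,345), almost at the passage. I'll push a little more, then retreat and swing to the left side.

Request:
step_arm --moves '[[[3, 0, 0], [0, 0, 0], 0], [[6, 0, 0], [0, 0, 0], 0], [[6, 0, 0], [0, 0, 0], 0], [[-10, 0, 0], [0, 0, 0], 0], [[-40, 0, 0], [0, 0, 0], 0], [[-50, 30, 0], [0, 0, 0], 0], [[-50, 65, 0], [0, 0, 0], 0], [[-50, 100, 0], [0, 0, 0], 0]]'

```text
clock: 4.08
tcp_pos: [0.5788, 0.1094, 0.1746]
orientation: [-0.002, -0.104, 0.995, -0.0]
wrist_force: [0.5, -0.3, 0.2]
finger_gap: 0.0002
grip_force: 0.0
```

Run:
```python
from h import *;import cv2;tg()
a=imaging.read_camera("top")[150:250,228:328,::-1];b=imaging.read_camera("scene")[160:260,190:290,::-1]
r=lambda i:cv2.resize(i,(400,400),interpolation=cv2.INTER_CUBIC)
cv2.imwrite("pics/c3.png",np.hstack([r(a),r(b)]))
```

```text
tool in gearbox mm [ 88.3 155.3 174.6] [ 0.5 -0.3  0.2] 4.0833
```

View pics/c3.png

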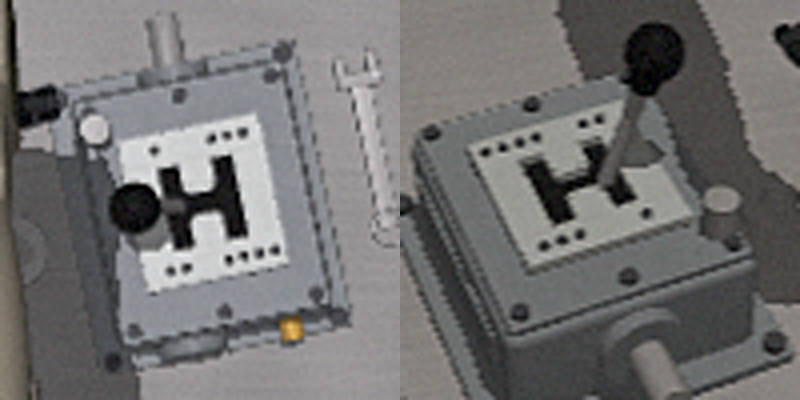

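The ball is at top-crop (135,209) and scene-crop (254,52), and the stem is at the passage mouth. Checking the angles.

Run:
```python
from h import *
P={n:imaging.camera_params(n) for n in("top","scene")}
B=[("top",(228+135.5/4-.5,150+209.5/4-.5)),("scene",(190+254.5/4-.5,160+52.5/4-.5))]
for off in(0,.6):
    r=lambda q:np.concatenate([proj(n,gb(Q,ball(*q)),P[n])+off-u for n,u in B])
    o=least_squares(r,[-.3,0]);print(o.x,o.fun,ball(*o.x))
```

```text
[-0.32548572  0.00719109] [-0.60133134 -0.37875144 -0.48313697 -0.38096051] [0.00125843 0.05595813 0.20580743]
[-0.32391404  0.00770021] [0.07778383 0.17423603 0.0387285  0.24005573] [0.00134752 0.05569726 0.20589454]
```

Request:
step_arm --moves '[[[10, 0, 0], [0, 0, 0.12], 0], [[25, 0, 0], [0, 0, 0.24], 0], [[40, 0, 0], [0, 0, 0.36], 0], [[55, 0, 0], [0, 0, 0.48], 0], [[70, 0, 0], [0, 0, 0.6], 0], [[80, 0, 0], [0, 0, 0.72], 0], [[87, 0, 0], [0, 0, 0.84], 0], [[87, 0, 0], [0, 0, 0.96], 0]]'

```text
clock: 4.85
tcp_pos: [0.4918, 0.09, 0.1755]
orientation: [-0.002, 0.369, 0.929, -0.001]
wrist_force: [-0.1, 0.1, -1.2]
finger_gap: -0.0001
grip_force: 0.0
```

Request:
step_arm --moves '[[[0, 0, 0], [0, 0, 0.12], 0], [[0, 0, 0], [0, 0, 0.24], 0], [[0, 0, 0], [0, 0, 0.36], 0], [[0, 0, 0], [0, 0, 0.48], 0], [[0, 0, 0], [0, 0, 0.6108], 0], [[0, 0, 0], [0, 0, 0.6108], 0]]'

```text
clock: 5.35
tcp_pos: [0.4935, 0.0903, 0.1755]
orientation: [-0.001, 0.63, 0.776, -0.001]
wrist_force: [-0.5, -0.9, -0.4]
finger_gap: -0.0
grip_force: 0.0
```

```bash
python3 -c "
from h import *;tg()
from workcell import telemetry as t;print(t.get_state()['orientation'])"
```

```text
tool in gearbox mm [  0.9 154.5 175.5] [-0.5 -0.9 -0.4] 5.35
[-0.00089637  0.63049414  0.77619253 -0.00121845]
```

Request:
step_arm --moves '[[[-20, 0, 0], [0, 0, 0], 0], [[-40, 0, 0], [0, 0, 0], 0], [[-55, 0, 0], [0, 0, 0], 0], [[-62, 0, 0], [0, 0, 0], 0], [[-67, 0, 0], [0, 0, 0], 0], [[-72, 0, 0], [0, 0, 0], 0], [[-77, 0, 0], [0, 0, 0], 0], [[-82, 0, 0], [0, 0, 0], 0]]'

```text
clock: 6.02
tcp_pos: [0.5116, 0.0122, 0.1767]
orientation: [-0.001, 0.628, 0.778, 0.001]
wrist_force: [-1.1, 5.7, 3.7]
finger_gap: -0.0001
grip_force: 2.8
```

```bash
python3 -c "
from h import *;tg()"
```

```text
tool in gearbox mm [  2.2  74.4 176.7] [-1.1  5.7  3.7] 6.0167
```

Request:
step_arm --moves '[[[-5, 0, 0], [0, 0, 0], 0], [[-10, 0, 0], [0, 0, 0], 0], [[-15, 0, 0], [0, 0, 0], 0], [[-20, 0, 0], [0, 0, 0], 0], [[-25, 0, 0], [0, 0, 0], 0], [[-30, 0, 0], [0, 0, 0], 0], [[-35, 0, 0], [0, 0, 0], 0], [[-40, 0, 0], [0, 0, 0], 0]]'

```text
clock: 6.68
tcp_pos: [0.5204, -0.0287, 0.1763]
orientation: [0.0, 0.629, 0.777, 0.0]
wrist_force: [0.2, 4.1, 3.3]
finger_gap: 0.0002
grip_force: 0.0
```

```bash
python3 -c "
from h import *;tg()"
```

```text
tool in gearbox mm [  2.3  32.5 176.3] [0.2 4.1 3.3] 6.6833
```

Request:
step_arm --moves '[[[-5, 0, 0], [0, 0, 0], 0], [[-10, 0, 0], [0, 0, 0], 0], [[-15, 0, 0], [0, 0, 0], 0], [[-20, 0, 0], [0, 0, 0], 0], [[-25, 0, 0], [0, 0, 0], 0], [[-30, 0, 0], [0, 0, 0], 0], [[-35, 0, 0], [0, 0, 0], 0], [[-40, 0, 0], [0, 0, 0], 0]]'

```text
clock: 7.35
tcp_pos: [0.5282, -0.0679, 0.1758]
orientation: [-0.001, 0.629, 0.777, -0.0]
wrist_force: [1.5, 2.7, 0.2]
finger_gap: -0.0003
grip_force: 0.0
```

```bash
python3 -c "
from h import *;tg()"
```

```text
tool in gearbox mm [  1.7  -7.4 175.8] [1.5 2.7 0.2] 7.35
```

Request:
step_arm --moves '[[[-4, 0, 0], [0, 0, 0], 0], [[-8, 0, 0], [0, 0, 0], 0], [[-12, 0, 0], [0, 0, 0], 0], [[-15, 0, 0], [0, 0, 0], 0], [[-18, 0, 0], [0, 0, 0], 0], [[-18, 0, 0], [0, 0, 0], 0]]'

```text
clock: 7.85
tcp_pos: [0.5322, -0.0856, 0.176]
orientation: [-0.0, 0.629, 0.777, -0.0]
wrist_force: [-0.5, 1.4, -0.8]
finger_gap: 0.0003
grip_force: 1.1
```

```bash
python3 -c "
from h import *;tg()"
```

```text
tool in gearbox mm [  1.9 -25.5 176. ] [-0.5  1.4 -0.8] 7.85
```

Request:
step_arm --moves '[[[30, 0, 0], [0, 0, 0], 0], [[70, 0, 0], [0, 0, 0], 0], [[85, -20, 0], [0, 0, -0.12], 0], [[85, -40, 0], [0, 0, -0.24], 0], [[85, -60, 0], [0, 0, -0.36], 0], [[85, -75, 0], [0, 0, -0.48], 0], [[85, -82, 0], [0, 0, -0.6], 0], [[85, -82, 0], [0, 0, -0.72], 0]]'

```text
clock: 8.52
tcp_pos: [0.4333, -0.0196, 0.177]
orientation: [0.001, 0.312, 0.95, -0.001]
wrist_force: [0.1, 0.6, 0.1]
finger_gap: 0.0003
grip_force: 0.0
```

Request:
step_arm --moves '[[[0, 0, 0], [0, 0, -0.12], 0], [[0, 0, 0], [0, 0, -0.24], 0], [[0, 0, 0], [0, 0, -0.36], 0], [[0, 0, 0], [0, 0, -0.48], 0], [[0, 0, 0], [0, 0, -0.6], 0], [[0, 0, 0], [0, 0, -0.72], 0], [[0, 0, 0], [0, 0, -0.8508], 0], [[0, 0, 0], [0, 0, -0.8508], 0]]'

```text
clock: 9.18
tcp_pos: [0.4351, -0.0196, 0.1769]
orientation: [0.001, -0.106, 0.994, -0.001]
wrist_force: [0.5, -0.5, -0.8]
finger_gap: -0.0001
grip_force: 0.0
```

Run:
```python
from h import *;import cv2;tg()
from workcell import telemetry as t;print(t.get_state()['orientation'])
a=imaging.read_camera("top")[150:250,228:328,::-1];b=imaging.read_camera("scene")[160:260,190:290,::-1]
r=lambda i:cv2.resize(i,(400,400),interpolation=cv2.INTER_CUBIC)
cv2.imwrite("pics/c4.png",np.hstack([r(a),r(b)]))
```

```text
tool in gearbox mm [-79.3  59.3 176.9] [ 0.5 -0.5 -0.8] 9.1833
[ 8.41007389e-04 -1.06379202e-01  9.94324946e-01 -8.12040365e-04]
```

View pics/c4.png

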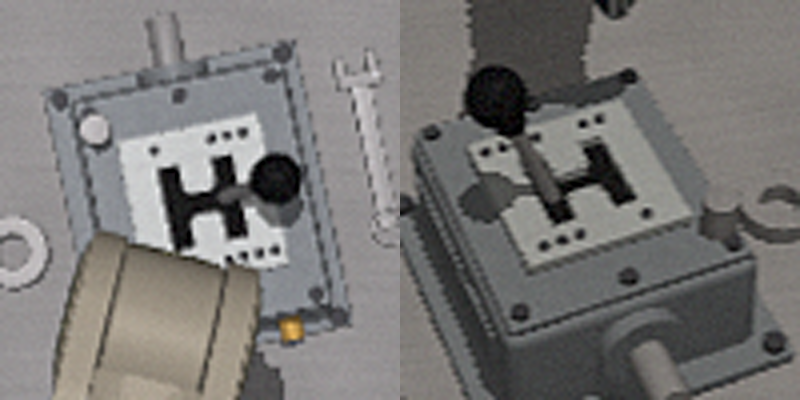

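The lever now stands in the right leg at the crossing, with the ball at top-crop (275,178). I'll go behind it and push forward.

Request:
step_arm --moves '[[[0, -40, 0], [0, 0, 0], 0], [[0, -80, 0], [0, 0, 0], 0], [[0, -116, 0], [0, 0, 0], 0], [[0, -116, 0], [0, 0, 0], 0], [[-20, -116, 0], [0, 0, 0], 0], [[-38, -116, 0], [0, 0, 0], 0], [[-43, -116, 0], [0, 0, 0], 0], [[-48, -116, 0], [0, 0, 0], 0]]'

```text
clock: 9.95
tcp_pos: [0.5059, -0.1222, 0.1762]
orientation: [-0.0, -0.104, 0.995, -0.0]
wrist_force: [0.3, -0.8, 0.8]
finger_gap: -0.0
grip_force: 0.0
```

Request:
step_arm --moves '[[[-5, 0, 0], [0, 0, 0], 0], [[-10, 0, 0], [0, 0, 0], 0], [[-15, 0, 0], [0, 0, 0], 0], [[-20, 0, 0], [0, 0, 0], 0], [[-25, 0, 0], [0, 0, 0], 0], [[-30, 0, 0], [0, 0, 0], 0]]'

```text
clock: 10.45
tcp_pos: [0.535, -0.116, 0.1763]
orientation: [-0.0, -0.105, 0.994, 0.0]
wrist_force: [-2.6, -0.4, 2.0]
finger_gap: 0.0
grip_force: 1.4
```

```bash
python3 -c "
from h import *;tg()"
```

```text
tool in gearbox mm [ -1.7 -55.9 176.3] [-2.6 -0.4  2. ] 10.45
```

Request:
step_arm --moves '[[[-5, 0, 0], [0, 0, 0], 0], [[-10, 0, 0], [0, 0, 0], 0], [[-15, 0, 0], [0, 0, 0], 0], [[-20, 0, 0], [0, 0, 0], 0], [[-25, 0, 0], [0, 0, 0], 0], [[-29, 0, 0], [0, 0, 0], 0], [[-31, 0, 0], [0, 0, 0], 0], [[-31, 0, 0], [0, 0, 0], 0]]'

```text
clock: 11.12
tcp_pos: [0.5658, -0.1097, 0.1762]
orientation: [0.0, -0.105, 0.994, -0.0]
wrist_force: [-2.6, 0.4, -1.7]
finger_gap: 0.0
grip_force: 1.0
```

```bash
python3 -c "
from h import *;tg()"
```

```text
tool in gearbox mm [ 29.7 -56.2 176.2] [-2.6  0.4 -1.7] 11.1167
```

Not at the stop yet, so I'll ease on until the force rises.

Request:
step_arm --moves '[[[-2, 0, 0], [0, 0, 0], 0], [[-3, 0, 0], [0, 0, 0], 0], [[-4, 0, 0], [0, 0, 0], 0], [[-4, 0, 0], [0, 0, 0], 0]]'

```text
clock: 11.45
tcp_pos: [0.5689, -0.1089, 0.1762]
orientation: [-0.0, -0.105, 0.994, -0.0]
wrist_force: [-4.2, -1.0, -2.4]
finger_gap: -0.0001
grip_force: 1.7
```

Request:
step_arm --moves '[[[-1, 0, 0], [0, 0, 0], 0], [[-2, 0, 0], [0, 0, 0], 0], [[-2, 0, 0], [0, 0, 0], 0]]'

```text
clock: 11.7
tcp_pos: [0.5699, -0.1086, 0.176]
orientation: [-0.001, -0.105, 0.995, -0.0]
wrist_force: [-5.9, -0.7, -2.3]
finger_gap: -0.0
grip_force: 3.1
```

```bash
python3 -c "
from h import *;tg()"
```

```text
tool in gearbox mm [ 34. -56. 176.] [-5.9 -0.7 -2.3] 11.7
```

Request:
step_arm --moves '[[[-1, 0, 0], [0, 0, 0], 0], [[-2, 0, 0], [0, 0, 0], 0], [[-3, 0, 0], [0, 0, 0], 0], [[-3, 0, 0], [0, 0, 0], 0]]'

```text
clock: 12.03
tcp_pos: [0.571, -0.1083, 0.1756]
orientation: [-0.003, -0.104, 0.995, -0.0]
wrist_force: [-10.5, -3.0, -0.4]
finger_gap: -0.0002
grip_force: 5.8
```

Request:
step_arm --moves '[[[-2, 0, 0], [0, 0, 0], 0], [[-3, 0, 0], [0, 0, 0], 0], [[-3, 0, 0], [0, 0, 0], 0], [[-3, 0, 0], [0, 0, 0], 0]]'

```text
clock: 12.37
tcp_pos: [0.5719, -0.1081, 0.1754]
orientation: [-0.005, -0.104, 0.995, -0.0]
wrist_force: [-16.4, -5.3, 2.8]
finger_gap: 0.0002
grip_force: 8.7
```

It's firmly on the stop. Retreating and checking.

Request:
step_arm --moves '[[[5, 0, 0], [0, 0, 0], 0], [[20, 0, 0], [0, 0, 0], 0], [[50, 0, 0], [0, 0, 0], 0], [[85, 0, 0], [0, 0, 0], 0], [[110, 0, 0], [0, 0, 0], 0], [[120, 35, -30], [0, 0, 0], 0], [[120, 75, -60], [0, 0, 0], 0], [[120, 110, -70], [0, 0, 0], 0]]'

```text
clock: 13.03
tcp_pos: [0.4396, -0.0322, 0.2466]
orientation: [0.003, -0.103, 0.995, -0.001]
wrist_force: [0.8, 1.1, 0.7]
finger_gap: -0.0002
grip_force: 0.0
```

Run:
```python
from h import *;import cv2;tg()
a=imaging.read_camera("top")[150:250,228:328,::-1];b=imaging.read_camera("scene")[160:260,190:290,::-1]
r=lambda i:cv2.resize(i,(400,400),interpolation=cv2.INTER_CUBIC)
cv2.imwrite("pics/c5.png",np.hstack([r(a),r(b)]))
```

```text
tool in gearbox mm [-77.5  46.  246.6] [0.8 1.1 0.7] 13.0333
```

View pics/c5.png

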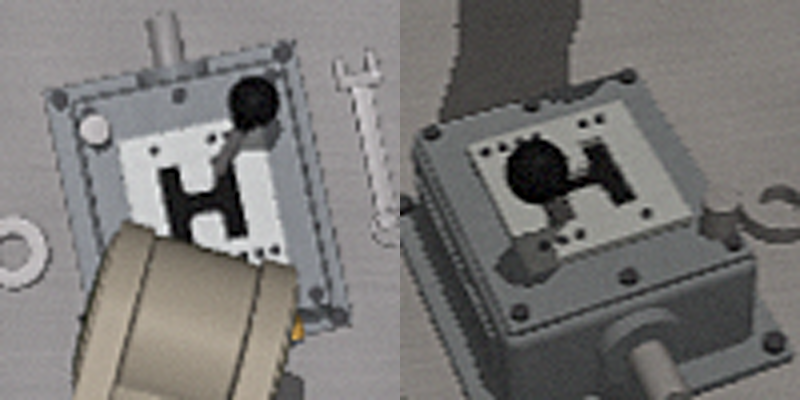

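The ball is at top-crop (254,102), with the stem at the far end of the right leg. The socket, bearing and wrench haven't moved. Confirming the angle, then handing in if it is fully home.

Run:
```python
from h import *
from workcell import env
P={n:imaging.camera_params(n) for n in("top","scene")}
B=[("top",(228+254.5/4-.5,150+102.5/4-.5)),("scene",(190+138.5/4-.5,160+172.5/4-.5))]
o=least_squares(lambda q:np.concatenate([proj(n,gb(Q,ball(*q)),P[n])+.6-u for n,u in B]),[.3,.3]);print(o.x,o.fun)
if o.x[1]>.345 and o.x[0]>.28: print(env.hand_in())
```

```text
[0.30560433 0.37550463] [-0.01211773  0.0355785  -0.00081367  0.02653902]
the job is handed in; nothing more can be done
None
```

The gearbox is in third and handed in: the lever is fully home in the far right slot (fore tilt about 0.375 rad), it stayed out of the fourth slot in my position checks, and the socket, bearing and wrench look unmoved in the final views.

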